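Open the lathe's gear cover and hold it up

TASK

The change gears of the small bench lathe need a look. First tug the gear cover up by its black ball knob, before touching the red release slide, to learn whether its hidden bolt has caught; if it has, push the slide all the way back. Then lift the cover by the knob to near its stop and finish with the gripper still holding it up there by the knob (it falls shut if let go), with the tools lying about left where they are.

Things in the scene. Friction and masses are not known exactly. Their poses are not given: they have to be found in the camera images.
- lathe: bench lathe, cream, black and steel, fixed on a board 280 x 540 x 20 mm. Origin: centre of the board's underside, on the table; z up, x from the robot's side to the rear, y along the spindle to the headstock end. Headstock: 130 x 100 mm, flat top 200 mm above the table, chuck and tool post no higher; gear compartment with the cover at its +y end. Place and yaw differ each run.
- cover (a joint): gear cover's angle, rad: 0 shut, grows as its front swings up about the rear hinge; stop 1.35. Cream sheet steel, top 153 x 104 x 3 mm, 50 mm front skirt, 0.3 to 0.6 kg. No stay: let go, it falls shut. 1.5 to 5 N up at the knob lifts it. A bolt inside, unseen, may hold it: caught, the knob lifts only 4 to 5 mm (0.035 rad), then stops hard; an 8 N pull tells. Not caught, it swings up.
- cover_hinge (a point): middle of the cover's hinge line, at the rear edge of the cover's underside, 200 mm above the table. The line runs along the lathe's y; a positive turn about y raises the cover's front. Axes turn with the cover (the lathe's axes when shut).
- knob: black ball knob, 26 mm across, on a 12 mm stem, 25 mm behind the cover's front edge. Origin: ball's centre, 30 mm above the sheet; from the hinge point, cover shut, 128 mm towards the lathe's -x and 33 mm up (233 mm above the table). Axes as the cover's. It swings on a 132 mm radius to about 320 mm up at the stop. Pinched across the lathe's y it turns between the fingers as the cover swings.
- release (a joint): travel of the red release slide, m: 0 forward (it starts within 2 mm of this), grows to the rear (lathe's +x), 0.018 fully back. Friction about 3 N; it stays where left. Moved 14 mm or more it frees a caught bolt, which then stays free. Its position does not tell if the bolt is caught.
- release_top (a point): centre of the red slide's thumb piece, 16 (x) x 24 (y) x 14 mm (z), 3 to 17 mm above the headstock's flat top (centre 210 mm above the table), about 100 mm from the knob towards the lathe's -y. Axes as the lathe's. Push its front (robot-side) face to the rear, or pinch it across y.
- chuck_key: T-shaped steel chuck key, 76 x 54 x 11 mm, lying on the rear half of the headstock's top, at least 20 mm behind the slide's rearmost place. Origin: middle, underside. Leave it.
- insert_box: orange plastic box 36 x 60 x 16 mm on the lathe's board in front of the tailstock. Origin: centre of its underside. Leave it.
- spare_gear: steel change gear, 72 mm in diameter, 10 mm thick, flat on the table to the left. Origin: centre of its underside. Leave it.
- oil_bottle: white oil bottle, 48 mm in diameter, 115 mm tall, standing on the table to the left. Origin: centre of its underside. Leave it.
- bit_rack: wooden block 60 x 130 x 24 mm with small grinding bits standing in it, 46 mm high in all, on the table to the right. Origin: centre of its underside. Leave it.
- micrometer: blue and steel micrometer, about 112 x 50 x 12 mm, lying on the table to the right. Origin: near its middle, underside. Leave it.
- spanner: steel spanner 150 mm long lying on the table to the left. Origin: middle, underside. Leave it.
- brass_stock: square brass bar 16 x 90 x 16 mm lying on the lathe's board in front of the chuck. Origin: centre of its underside. Leave it.

How it is judged:
By the outcome, as a careful person would: the job done as asked, in the order asked, and still so for the second after the job is handed in, while the arm keeps its last pose, push and grip.
It also fails if it takes over 58 s, if anything falls off the work surface, if the arm or the gripper's body presses on something with over 40 N, if the wrist force passes 120 N, or if a joint passes its speed limit or range.

ROBOT

A 6-joint arm with a two-finger parallel gripper is mounted at the origin on the work surface. World frame = base frame: x ahead of the robot, y to its left, z up, the work surface at z = 0. Lengths are in m, angles in rad, forces in N, time in s.
With the tool pointing down it reaches from about 0.325 to 1 m from the base axis. Payload 5.1 kg.
Tool frame: the origin (TCP) lies midway between the tips of the shut fingers; the grasp point (between the pads) lies 19 mm behind it; z points along the fingers, y is the direction in which the jaws open and shut (so a half turn about z gives the same grasp; the last joint's range is limited). The gripper opens to 85 mm and grips with 20 to 120 N. Pads are 22 mm wide; open, the fingers measure 114 mm over their backs; the gripper's body (76 mm by 85 mm) begins 54 mm behind the grasp point. The pads swing forward as they close: fully open they stand 13 mm farther back than shut.
Start: joints at [-1.184, 0.124, 1.65, -0, 1.367, -0.083], TCP at [0.294, -0.58, 0.231] pointing down, gripper open.
Joint ranges: [-2.61, 2.61], [-1.02, 2.33], [0.03, 2.71], [-1.35, 4.49], [0.32, 2.68], [-2.91, 2.91]. Speed limits (rad/s): [2.57, 2.57, 3.14, 3.14, 3.14, 3.14].

INTERFACE

Orientations are given as a unit quaternion [x, y, z, w].
In Python, from rig import observe, read_camera, arm gives the robot as it stands.
- The arm moves only by the tool drive_tool, never from a script. Its argument "moves" is a list of rows, each a list of 7 numbers: the shift along the tool's x, y, z in mm, then the turn, a rotation vector about the tool's x, y, z in degrees, then the finger opening in mm, from 0 to 85.4. In form: [[x, y, z, ax, ay, az, fingers], ...]. A call has 1 to 5 rows; each row shifts and turns the commanded pose from where the row before left it, along the tool's axes as they then stand; what a row does not reach is not made up. A row lasts 1/12 s, in which the tool goes at most 41.7 mm and 7.16 degrees, less where a joint would pass 70% of its speed; a pose out of reach is approached as far as the arm can. A call with a gripper value outside its range is refused whole. The fingers move at their own pace and stop on an object; "grip_force" is the grip in N (left out, the last holds). Time passes only in rows, so rows that do not move let the fingers close. It gives the time, the measured TCP pose, the force and the opening at its end, in the units of the state.
- observe(): the state, without advancing time (a new reading comes with each control period).
- read_camera(name): name is "scene" or "side" or "wrist"; returns a dict with "color" (480x640x3 uint8, red, green, blue), "depth" (480x640 float32, m along the optical axis (not along the pixel's ray), 0 where there is no reading), "fx", "fy", "cx", "cy" (pixels), "k1" (the pictures are not rectified: a ray, as slopes to the right and down, at radius r is drawn at 1 + k1 r^2 times it, then the intrinsics apply), "rvec" (rotation vector, rad) and "tvec" (3), from world to camera coordinates, as OpenCV has them; the wrist camera has in their place "mount" (4x4, takes a point from camera to tool coordinates, whose origin is the TCP and whose axes are the flange's). Camera axes: x right, y down, z forward; pixel columns grow to the right and rows downward; lengths in m; the calibration is good to about 2 mm. A picture is of the moment at which its call begins: read the wrist's pose just before it.
- arm.close_job(): hands the job in, once; it reports no verdict.
The state is a dict: "t": time; "qpos": joint angles; "joint_velocities": joint speeds; "tau": joint torques, N m; "tcp_pos": TCP position; "eef_rot": TCP orientation; "force": force on the tool from outside, world axes, zero at the start; "moment": the same for the moment, N m; "grip_width": opening from 0.0 (shut) to 1.0 (fully open).
Only numpy, scipy, OpenCV 4.12 (cv2) and the standard library are available. Lean on these libraries where they do the work, as an engineer would, in place of code of your own. Each camera call takes 0.05 s, during which the arm holds its last target.

## Working session

There is one attempt and no reset: what is moved stays moved. The work goes in short steps, Python scripts to look and compute and a tool call to move; the robot and the scene stay as the last step left them, time stands still between calls to the robot, and variables do not carry over. Pictures are saved under pics/ and viewed, and the job is handed in when it is done.

Besides the shell and the picture viewer there is one more tool, called after "Call:" as name(argument=value, ...), one argument or row to a line, values as JSON. drive_tool: Moves the arm, as the interface text tells. Its arguments: {"type":"object","properties":{"moves":{"type":"array","items":{"type":"array","items":{"type":"number"}}},"grip_force":{"type":"number"}},"required":["moves"]}

```bash
ls; mkdir -p pics; cat > h.py <<'E'
import numpy as np,cv2
from scipy.spatial.transform import Rotation as R
from rig import observe, read_camera, arm
def cam(name,fn=None):
    s=observe(); c=read_camera(name)
    if 'rvec' in c:
        Rm=cv2.Rodrigues(np.array(c['rvec'],float))[0]; t=np.array(c['tvec'],float).ravel()
        c['R']=Rm.T; c['o']=-Rm.T@t
    else:
        M=np.array(c['mount']); Rt=R.from_quat(s['eef_rot']).as_matrix()
        c['R']=Rt@M[:3,:3]; c['o']=Rt@M[:3,3]+np.array(s['tcp_pos'])
    if fn: cv2.imwrite('pics/'+fn,c['color'][:,:,::-1])
    return c
def ray(c,u,v):
    x=np.array([(u-c['cx'])/c['fx'],(v-c['cy'])/c['fy']]); p=x.copy()
    for _ in range(20): p=x/(1+c['k1']*(p@p))
    return c['R']@np.array([p[0],p[1],1.0])
def plane(c,u,v,z):
    d=ray(c,u,v); return c['o']+d*(z-c['o'][2])/d[2]
def dep(c,u,v):
    return c['o']+ray(c,u,v)*c['depth'][int(round(v)),int(round(u))]
def tri(L):
    A=0;b=0
    for c,u,v in L:
        d=ray(c,u,v);d/=np.linalg.norm(d);P=np.eye(3)-np.outer(d,d);A=A+P;b=b+P@c['o']
    x=np.linalg.solve(A,b)
    return x,[np.linalg.norm((np.eye(3)-np.outer(d,d)/(d@d))@(x-c['o'])) for c,u,v in L for d in [ray(c,u,v)]]
E
python3 - <<'E'
from h import *
for n in ['scene','side','wrist']:
    c=cam(n,n+'0.png'); print(n,c['o'],c['R'][:,2],c['fx'],c['k1'])
    np.save('pics/'+n+'0.npy',c,allow_pickle=True)
print(observe())
E
```

```text
pics
scene [ 0.9994565  -0.41621818  1.07220071] [-0.46526963  0.33168519 -0.82067601] 439.9339607833647 -0.10573935441871493
side [-0.10266673  0.73884385  0.85673437] [ 0.50513902 -0.6396735  -0.57935514] 456.175681526361 -0.11239157001776924
wrist [ 0.35421709 -0.54921131  0.37285289] [-0.23883766 -0.11723348 -0.96395689] 376.04213630745784 0.01248750873293687
{'t': 0.15, 'qpos': array([-1.18361184e+00,  1.24397952e-01,  1.65136086e+00, -1.22965190e-05,
        1.36750080e+00, -8.26070031e-02]), 'joint_velocities': array([-5.36159222e-04, -3.22531284e-03, -3.71965416e-03, -1.05707061e-03,
       -5.67240341e-04, -4.77232209e-06]), 'tau': array([ 7.03985952e-04, -4.24230695e+01, -3.66014922e+01, -5.21085758e-05,
        4.60375246e-03,  4.01241174e-08]), 'tcp_pos': array([ 0.29404261, -0.5791568 ,  0.23030747]), 'eef_rot': array([ 9.72537983e-01,  2.32742728e-01, -1.32390420e-04, -8.22919854e-04]), 'force': array([0.32461871, 0.62205581, 0.74257432]), 'moment': array([-0.03267645, -0.01022846, -0.02830259]), 'grip_width': 1.0014426543119062}
```

View pics/scene0.png

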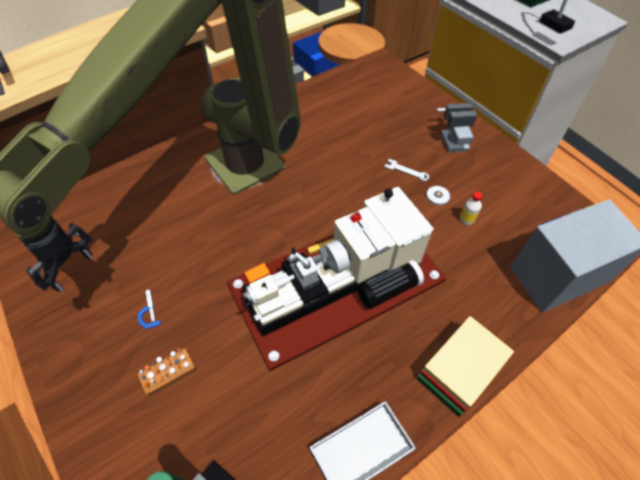

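View pics/side0.png

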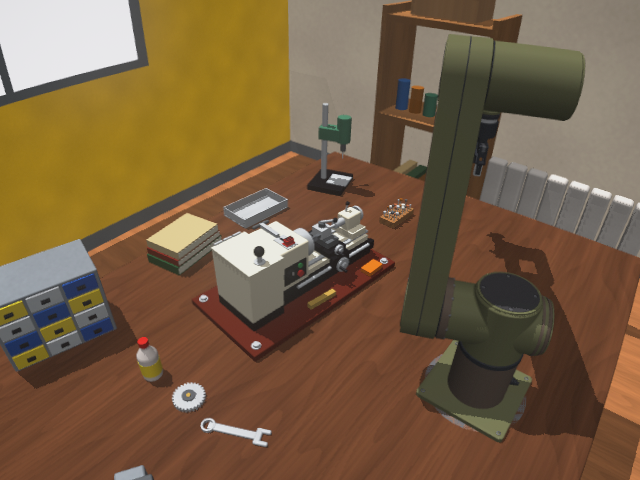

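View pics/wrist0.png

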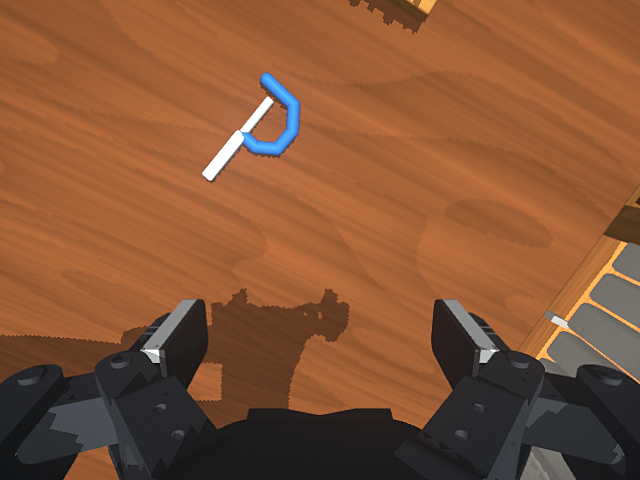

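Scene view: knob near (389,195), red slide near (356,217). Side view: knob near (259,252), slide near (288,241). The wrist sees only the micrometer.

```bash
python3 - <<'E'
from h import *
S=np.load('pics/scene0.npy',allow_pickle=True).item();D=np.load('pics/side0.npy',allow_pickle=True).item()
for n,c,k,s in [('scene',S,(389,195),(356,217)),('side',D,(259,252),(288,241))]:
    u,v=k; im=c['color'][v-40:v+60,u-60:u+60]
    cv2.imwrite(f'pics/{n}_z.png',cv2.resize(im[:,:,::-1],None,fx=6,fy=6,interpolation=cv2.INTER_NEAREST))
def blob(c,box,f):
    x0,y0,x1,y1=box; m=f(c['color'][y0:y1,x0:x1].astype(int)).astype(np.uint8)
    n,l,st,ce=cv2.connectedComponentsWithStats(m); 
    for i in range(1,n):
        if st[i,4]>12: print(st[i]+[x0,y0,0,0,0],ce[i]+[x0,y0])
red=lambda a:(a[...,0]>120)&(a[...,1]<60)&(a[...,2]<60)
blk=lambda a:a.max(-1)<70
for c,b1,b2 in [(S,(375,180,405,210),(340,205,375,235)),(D,(245,238,275,270),(270,228,305,255))]:
    print('knob');blob(c,b1,blk);print('slide');blob(c,b2,red)
E
```

```text
knob
[385 189   7  10  54] [387.90740741 192.96296296]
slide
[351 214   9   7  47] [355.38297872 217.29787234]
knob
[254 247  10  10  77] [258.74025974 251.24675325]
slide
[283 237  10   5  18] [287.16666667 239.5       ]
[283 241  12   5  14] [288.5        243.64285714]
```

View pics/scene_z.png

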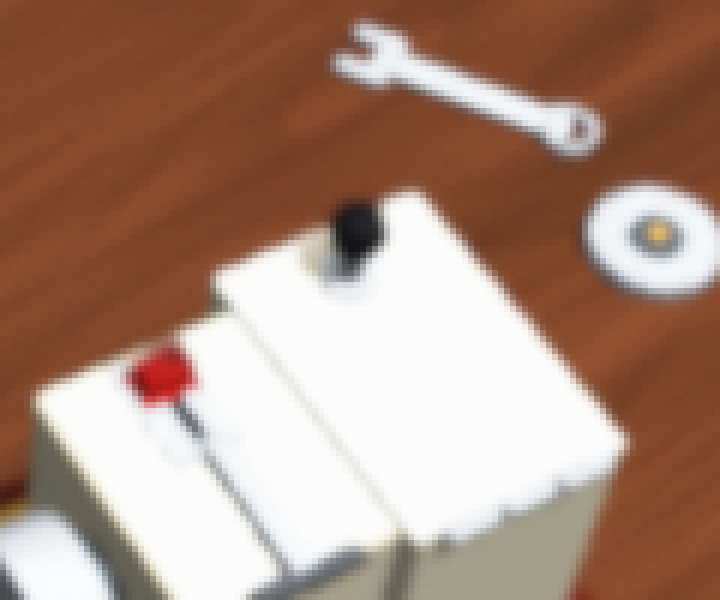

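View pics/side_z.png

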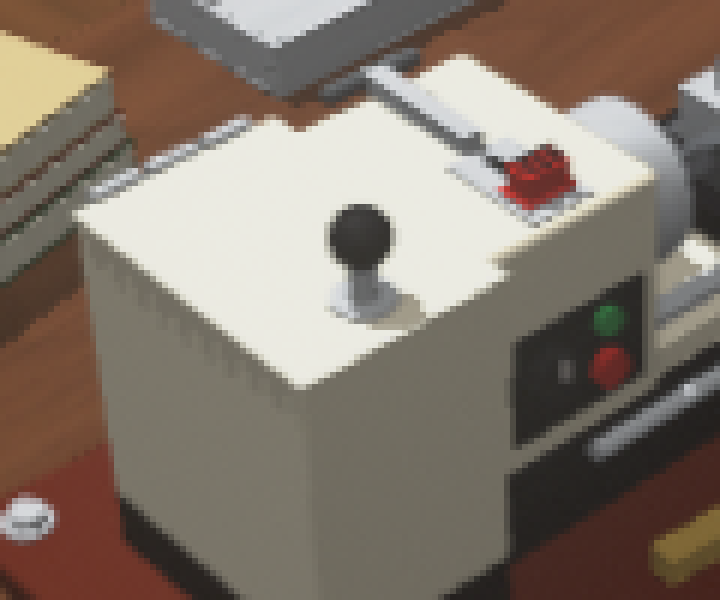

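```bash
python3 - <<'E'
from h import *
np.set_printoptions(precision=4,suppress=True)
S=np.load('pics/scene0.npy',allow_pickle=True).item();D=np.load('pics/side0.npy',allow_pickle=True).item()
k=tri([(S,387.95,192.8),(D,258.8,250.9)]);s=tri([(S,355.4,217.3),(D,288.2,241)])
print(k,s)
f=lambda x,y:(x/6-.5+329,y/6-.5+155); g=lambda x,y:(x/6-.5+199,y/6-.5+212)
for n,p,q in [('cover front+y',(418,190),(302,388)),('rear+y',(625,440),(78,215))]:
    print(n,tri([(S,*f(*p)),(D,*g(*q))]), plane(S,*f(*p),.203),plane(D,*g(*q),.203))
a=plane(S,*f(418,190),.203);b=plane(S,*f(625,440),.203);c=plane(S,*f(215,275),.203)
print(np.linalg.norm(a-b),np.linalg.norm(a-c),np.degrees(np.arctan2(*(b-a)[[1,0]])),np.degrees(np.arctan2(*(c-a)[[1,0]])))
a=plane(D,*g(302,388),.203);b=plane(D,*g(78,215),.203)
print(np.degrees(np.arctan2(*(b-a)[[1,0]])),np.linalg.norm(b-a))
d=s[0]-k[0];print(np.linalg.norm(d[:2]),np.degrees(np.arctan2(d[1],d[0])))
# slide ray at z .210 check
print(plane(S,355.4,217.3,.212),plane(D,288.2,241,.212))
E
```

```text
(array([0.5197, 0.1487, 0.2335]), [np.float64(0.0002968532915698022), np.float64(0.00029685329156962963)]) (array([0.5182, 0.0478, 0.2074]), [np.float64(0.00032126016573657927), np.float64(0.0003212601657363646)])
cover front+y (array([0.5003, 0.205 , 0.2039]), [np.float64(0.001355263084769794), np.float64(0.0013552630847698305)]) [0.5007 0.2067 0.203 ] [0.5001 0.2035 0.203 ]
rear+y (array([0.6514, 0.184 , 0.2034]), [np.float64(0.0015696803575736451), np.float64(0.0015696803575736536)]) [0.6522 0.1856 0.203 ] [0.6504 0.1829 0.203 ]
0.1529165060568708 0.10453266177355959 -7.9430866314761595 -97.81311304258452
-7.812053218613481 0.15169399351187332
0.10092719693439309 -90.82311681110345
[0.521  0.0455 0.212 ] [0.5136 0.0525 0.212 ]
```

Knob found at (0.520, 0.149, 0.2335), lathe yaw about -7.9°. The cover measures 153 x 104 mm and the slide lies 100 mm to the knob's -y, all as the text says. I'll turn and rise first.

Call:
drive_tool(
  moves=[
    [0, 0, -20, 0, 0, 6.96, 50],
    [0, 0, -20, 0, 0, 6.96, 50],
    [0, 0, -20, 0, 0, 6.96, 50],
    [0, 0, -20, 0, 0, 6.96, 50],
    [0, 0, -20, 0, 0, 6.96, 50],
  ],
  grip_force=40,
)

```text
t: 0.57
tcp_pos: [0.2942, -0.5793, 0.3317]
eef_rot: [0.997, -0.072, -0.0, -0.0]
force: [-0.5, 1.0, 0.2]
grip_width: 0.589
```

```bash
cat >> h.py <<'E'
def go(p):
    s=observe(); Rt=R.from_quat(s['eef_rot']).as_matrix()
    print('tcp',np.round(s['tcp_pos'],4),'psi',np.degrees(np.arctan2(Rt[1,0],Rt[0,0])).round(2),'z',Rt[:,2].round(3),'F',np.round(s['force'],1),'w',round(s['grip_width'],3),'t',round(s['t'],2))
    print('tool mm',np.round(Rt.T@(np.array(p)-s['tcp_pos'])*1000,1))
E
python3 -c "
from h import *
go([.5197,.1487,.29])"
```

```text
tcp [ 0.2942 -0.5793  0.3317] psi -8.23 z [-0.     0.001 -1.   ] F [-0.5  1.   0.2] w 0.589 t 0.57
tool mm [ 119.1 -752.8   42.3]
```

Call:
drive_tool(
  moves=[
    [6, -37, 0, 0, 0, 0, 50],
    [6, -37, 0, 0, 0, 0, 50],
    [6, -37, 0, 0, 0, 0, 50],
    [6, -37, 0, 0, 0, 0, 50],
    [6, -37, 0, 0, 0, 0, 50],
  ],
)

```text
t: 0.98
tcp_pos: [0.3494, -0.3987, 0.3308]
eef_rot: [0.998, -0.069, -0.0, -0.0]
force: [1.5, 0.3, 0.4]
grip_width: 0.586
```

Call:
drive_tool(
  moves=[
    [6, -37, 0, 0, 0, 0, 50],
    [6, -37, 0, 0, 0, 0, 50],
    [6, -37, 0, 0, 0, 0, 50],
    [6, -37, 0, 0, 0, 0, 50],
    [6, -37, 0, 0, 0, 0, 50],
  ],
)

```text
t: 1.4
tcp_pos: [0.4044, -0.2195, 0.3311]
eef_rot: [0.998, -0.069, 0.0, -0.0]
force: [0.7, 0.1, 0.4]
grip_width: 0.587
```

Call:
drive_tool(
  moves=[
    [6, -37, 0, 0, 0, 0, 50],
    [6, -37, 0, 0, 0, 0, 50],
    [6, -37, 0, 0, 0, 0, 50],
    [6, -37, 0, 0, 0, 0, 50],
    [0, 0, 0, 0, 0, 0, 50],
  ],
)

```text
t: 1.82
tcp_pos: [0.4493, -0.0728, 0.3312]
eef_rot: [0.998, -0.065, 0.0, -0.001]
force: [-0.2, -0.7, 0.2]
grip_width: 0.585
```

```bash
python3 -c "
from h import *
c=cam('wrist','w1.png');np.save('pics/w1.npy',c,allow_pickle=True)
go([.5197,.1487,.29])"
```

```text
tcp [ 0.4488 -0.0753  0.3311] psi -7.54 z [-0.  0. -1.] F [ 0.3  0.1 -0.5] w 0.585 t 1.87
tool mm [  41.  -231.3   41.2]
```

View pics/w1.png

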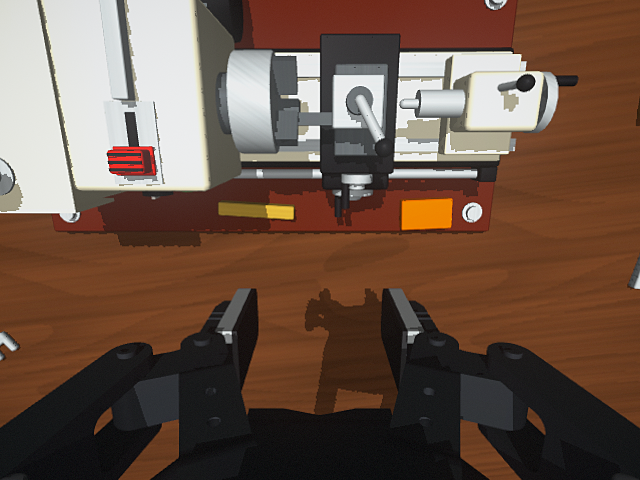

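The wrist view shows the slide at (131,160), with the key behind it and the knob's edge at the left (2,180). I'll go on to above the knob.

Call:
drive_tool(
  moves=[
    [0, -37, 0, 0, 0, 0, 50],
    [0, -37, 0, 0, 0, 0, 50],
    [0, -37, 0, 0, 0, 0, 50],
    [0, -37, 0, 0, 0, 0, 50],
    [0, 0, 0, 0, 0, 0, 50],
  ],
)

```text
t: 2.28
tcp_pos: [0.4688, 0.0721, 0.331]
eef_rot: [0.998, -0.066, -0.0, -0.001]
force: [-0.7, -0.3, -0.4]
grip_width: 0.589
```

```bash
python3 -c "
from h import *
c=cam('wrist','w2.png');np.save('pics/w2.npy',c,allow_pickle=True)
go([.5197,.1487,.29])"
```

```text
tcp [0.4687 0.0699 0.3309] psi -7.68 z [-0.001 -0.    -1.   ] F [ 0.3 -0.8 -0.4] w 0.584 t 2.33
tool mm [ 40.  -85.   40.9]
```

View pics/w2.png

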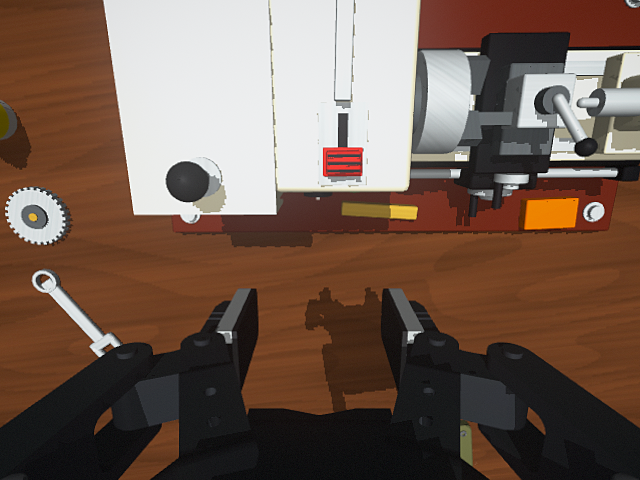

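Ball at (187,182), slide blob about (343,162). I'll check both against the wrist views.

```bash
python3 - <<'E'
from h import *
np.set_printoptions(precision=4,suppress=True)
W1=np.load('pics/w1.npy',allow_pickle=True).item();W2=np.load('pics/w2.npy',allow_pickle=True).item()
S=np.load('pics/scene0.npy',allow_pickle=True).item();D=np.load('pics/side0.npy',allow_pickle=True).item()
m=(W2['color'][140:230,140:230].max(-1)<60).astype(np.uint8)
n,l,st,ce=cv2.connectedComponentsWithStats(m);i=1+np.argmax(st[1:,4]);k=ce[i]+140;print(k,st[i])
print(tri([(S,387.95,192.8),(D,258.8,250.9),(W2,*k)]),plane(W2,*k,.2335))
# cover top edges front: (134,214)-(276,214); y direction
a=plane(W2,134,214,.203);b=plane(W2,276,214,.203);print(np.degrees(np.arctan2(*(b-a)[[1,0]])),np.linalg.norm(a-b))
for W in (W1,W2):
    c=W['color'].astype(int);m=((c[...,0]>130)&(c[...,1]<90)&(c[...,2]<90)).astype(np.uint8);m[240:]=0
    m[:,400:]=0
    m[:130]=0;m[185:]=0
    n,l,st,ce=cv2.connectedComponentsWithStats(m);i=1+np.argmax(st[1:,4]);print(st[i])
    x,y,w,h,_=st[i]; print('edges',plane(W,x,y+h/2,.217),plane(W,x+w-1,y+h/2,.217),'front?',plane(W,x+w/2,y+h-1,.217),plane(W,x+w/2,y+h-1,.203),'rear',plane(W,x+w/2,y,.217))
im=W2['color'][130:200,300:400];cv2.imwrite('pics/w2z.png',cv2.resize(im[:,:,::-1],None,fx=7,fy=7))
E
```

```text
[189.0075 185.3433] [ 26  22  43  40 804]
(array([0.5185, 0.1492, 0.2336]), [np.float64(0.0012955195014114664), np.float64(0.000609103402446404), np.float64(0.0014972954153969255)]) [0.517  0.1494 0.2335]
-97.5968958944672 0.10378762560213917
[107 146  49  29 719]
edges [0.5192 0.0612 0.217 ] [0.5151 0.0295 0.217 ] front? [0.5084 0.0474 0.217 ] [0.508  0.0545 0.203 ] rear [0.5263 0.0426 0.217 ]
[323 147  40  30 824]
edges [0.5191 0.0631 0.217 ] [0.5156 0.0372 0.217 ] front? [0.5081 0.0509 0.217 ] [0.5066 0.0503 0.203 ] rear [0.5269 0.0487 0.217 ]
```

View pics/w2z.png

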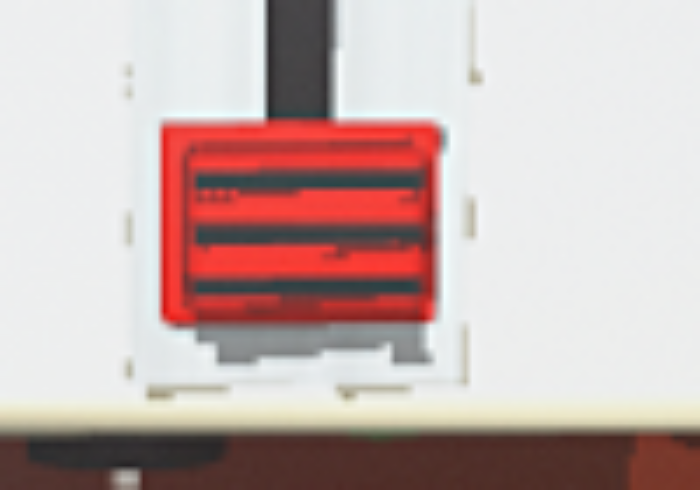

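Call:
drive_tool(
  moves=[
    [13, -28, 10, 0, 0, 0, 50],
    [13, -28, 10, 0, 0, 0, 50],
    [13, -29, 10, 0, 0, 0, 50],
    [0, 0, 10, 0, 0, 0, 50],
    [0, 0, 0, 0, 0, 0, 50],
  ],
)

```text
t: 2.75
tcp_pos: [0.5185, 0.146, 0.2879]
eef_rot: [0.998, -0.069, -0.003, 0.001]
force: [-0.5, -0.2, -0.1]
grip_width: 0.585
```

```bash
python3 -c "
from h import *
c=cam('wrist','w3.png')
go([.519,.149,.212])
k=np.array([.519,.149,.2335]);p=c['R'].T@(k-c['o']);print(c['fx']*p[0]/p[2]+c['cx'],c['fy']*p[1]/p[2]+c['cy'])"
```

```text
tcp [0.5186 0.1457 0.2894] psi -7.96 z [-0.004 -0.002 -1.   ] F [ 0.1 -0.2  0.3] w 0.582 t 2.8
tool mm [ 0.2 -3.5 77.4]
313.44571578198395 262.584379991192
```

View pics/w3.png

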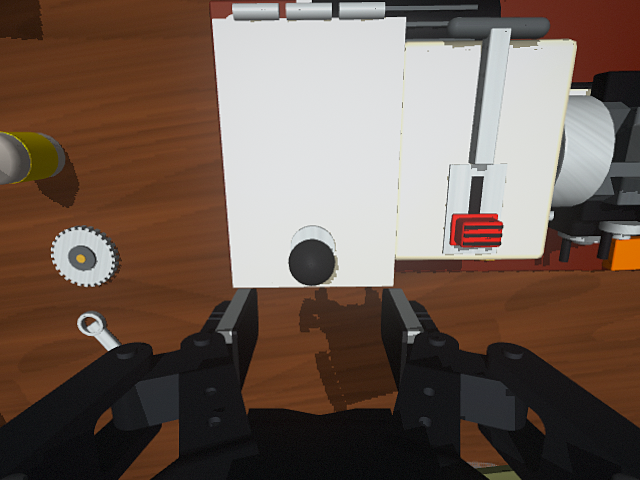

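Ball at (311,262), where predicted, so I can descend.

Call:
drive_tool(
  moves=[
    [0, -3, 20, 0, 0, 0, 50],
    [0, 0, 20, 0, 0, 0, 50],
    [0, 0, 20, 0, 0, 0, 50],
    [0, 0, 17, 0, 0, 0, 50],
    [0, 0, 0, 0, 0, 0, 50],
  ],
)

```text
t: 3.22
tcp_pos: [0.5174, 0.148, 0.211]
eef_rot: [0.998, -0.07, -0.003, 0.001]
force: [-0.7, -0.8, -0.6]
grip_width: 0.59
```

```bash
python3 -c "
from h import *
c=cam('wrist','w4.png');c=cam('side','s4.png')
cv2.imwrite('pics/s4z.png',cv2.resize(c['color'][190:310,200:340,::-1],None,fx=5,fy=5))
go([.519,.149,.212])"
```

```text
tcp [0.5194 0.1489 0.215 ] psi -8.0 z [ 0. -0. -1.] F [-0.3 -0.3  0.3] w 0.59 t 3.32
tool mm [-0.4 -0.   3. ]
```

View pics/w4.png

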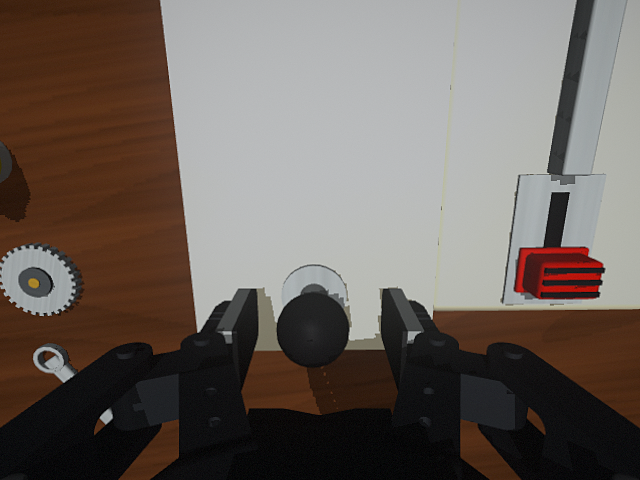

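View pics/s4z.png

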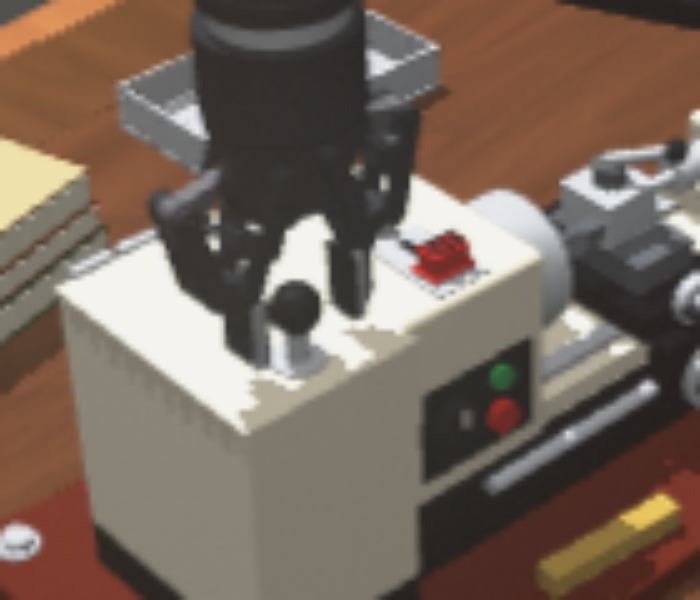

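The ball is between the pads (wrist (313,328); the side view shows the fingers straddling it). Closing now.

Call:
drive_tool(
  moves=[
    [0, 0, 2, 0, 0, 0, 22],
    [0, 0, 0, 0, 0, 0, 22],
    [0, 0, 0, 0, 0, 0, 22],
    [0, 0, 0, 0, 0, 0, 22],
    [0, 0, 0, 0, 0, 0, 22],
  ],
  grip_force=40,
)

```text
t: 3.73
tcp_pos: [0.5204, 0.1501, 0.2144]
eef_rot: [0.998, -0.069, 0.001, 0.0]
force: [-1.7, -2.3, 6.2]
grip_width: 0.278
```

Call:
drive_tool(
  moves=[
    [0, 0, 0, 0, 0, 0, 20],
    [0, 0, 0, 0, 0, 0, 20],
    [0, 0, 0, 0, 0, 0, 20],
  ],
)

```text
t: 3.98
tcp_pos: [0.5204, 0.1501, 0.2144]
eef_rot: [0.998, -0.069, 0.001, 0.0]
force: [-1.6, -2.2, 6.2]
grip_width: 0.275
```

```bash
python3 -c "
from h import *
c=cam('wrist','w5.png')
go([.519,.149,.212])"
```

```text
tcp [0.5203 0.1501 0.2144] psi -7.88 z [ 0.003 -0.001 -1.   ] F [-1.1 -2.9  6.5] w 0.283 t 4.03
tool mm [-1.2  1.3  2.4]
```

View pics/w5.png

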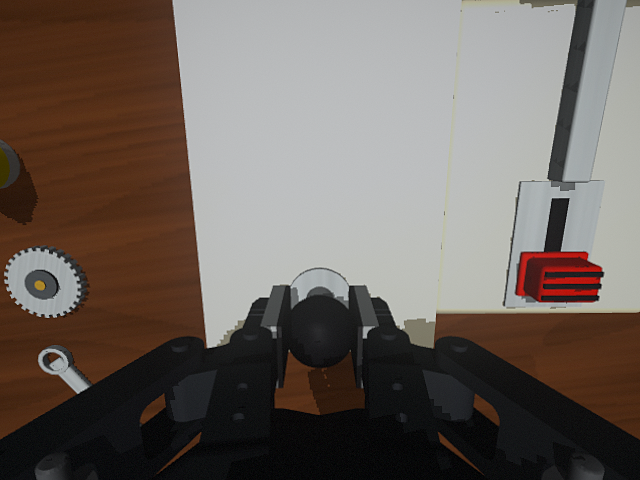

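The ball is held (width about 24 mm). Now the tug, in small steps.

Call:
drive_tool(
  moves=[
    [0, 0, -2, 0, 0, 0, 20],
    [0, 0, -1, 0, 0, 0, 20],
    [0, 0, 0, 0, 0, 0, 20],
  ],
)

```text
t: 4.28
tcp_pos: [0.5203, 0.1501, 0.2148]
eef_rot: [0.998, -0.069, 0.001, 0.0]
force: [6.2, -3.7, -3.2]
grip_width: 0.28
```

Call:
drive_tool(
  moves=[
    [0, 0, -2, 0, 0, 0, 20],
    [0, 0, 0, 0, 0, 0, 20],
    [0, 0, 0, 0, 0, 0, 20],
  ],
)

```text
t: 4.53
tcp_pos: [0.5208, 0.15, 0.2165]
eef_rot: [0.998, -0.069, 0.002, 0.0]
force: [9.1, -2.6, -5.8]
grip_width: 0.277
```

Call:
drive_tool(
  moves=[
    [0, 0, -2, 0, 0, 0, 20],
    [0, 0, 0, 0, 0, 0, 20],
    [0, 0, 0, 0, 0, 0, 20],
  ],
)

```text
t: 4.78
tcp_pos: [0.5213, 0.1499, 0.2185]
eef_rot: [0.998, -0.069, 0.002, 0.0]
force: [10.0, -2.9, -6.3]
grip_width: 0.275
```

Call:
drive_tool(
  moves=[
    [0, 0, -2, 0, 0, 0, 20],
    [0, 0, 0, 0, 0, 0, 20],
    [0, 0, 0, 0, 0, 0, 20],
  ],
)

```text
t: 5.03
tcp_pos: [0.5219, 0.1499, 0.2205]
eef_rot: [0.998, -0.069, 0.003, 0.0]
force: [13.2, -1.9, -7.8]
grip_width: 0.278
```

Call:
drive_tool(
  moves=[
    [3, 0, 0, 0, 0, 0, 20],
    [0, 0, 0, 0, 0, 0, 20],
    [0, 0, 0, 0, 0, 0, 20],
  ],
)

```text
t: 5.28
tcp_pos: [0.5218, 0.1499, 0.22]
eef_rot: [0.998, -0.069, -0.001, 0.0]
force: [0.6, -2.3, -4.4]
grip_width: 0.275
```

Call:
drive_tool(
  moves=[
    [0.5, 0, -2, 0, 0, 0, 20],
    [0, 0, 0, 0, 0, 0, 20],
    [0, 0, 0, 0, 0, 0, 20],
  ],
)

```text
t: 5.53
tcp_pos: [0.5228, 0.1498, 0.2232]
eef_rot: [0.998, -0.069, -0.0, 0.0]
force: [1.7, -1.9, -4.4]
grip_width: 0.275
```

```bash
python3 -c "
from h import *
c=cam('wrist','w6.png');c=cam('side','s6.png')
cv2.imwrite('pics/s6z.png',cv2.resize(c['color'][190:310,200:340,::-1],None,fx=5,fy=5))
go([.519,.149,.212])"
```

```text
tcp [0.5228 0.1498 0.2232] psi -7.88 z [-0. -0. -1.] F [ 1.8 -2.4 -4.3] w 0.275 t 5.63
tool mm [-3.7  1.3 11.2]
```

View pics/w6.png

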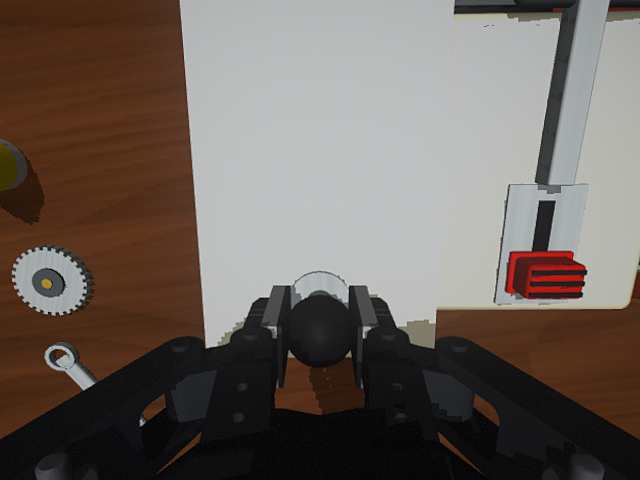

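View pics/s6z.png

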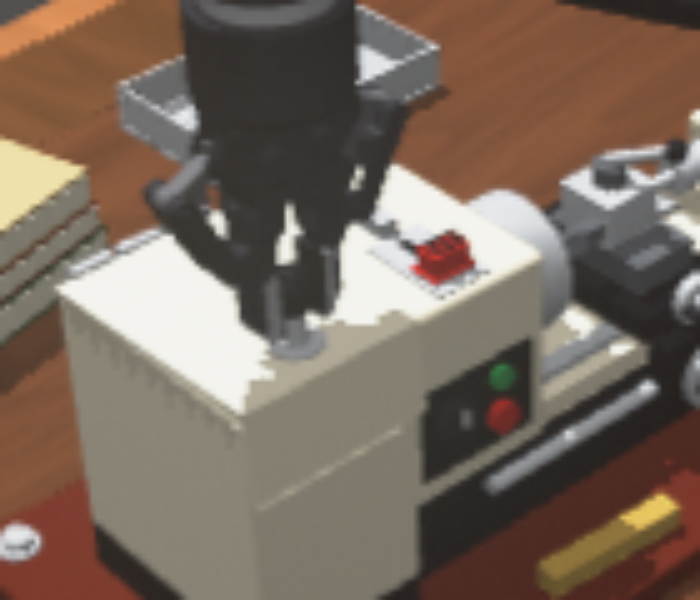

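With the cover's skirt seam showing, the knob has risen about 9 mm at a steady 4.4 N. That is past the 5 mm limit with no hard stop, so the bolt isn't caught and the slide stays untouched. Next: work out the arc.

```bash
cat >> h.py <<'E'
P0=np.array([.5203,.1501,.2145]); EX=np.array([.9905,-.1375,0])
r=.1322;f0=np.arctan2(33,128)
def tcp(th): return P0+EX*(.128-r*np.cos(f0+th))+np.array([0,0,r*np.sin(f0+th)-.033])
def theta():
    p=np.array(observe()['tcp_pos'])-P0; x=p@EX-.128; z=p[2]+.033
    return np.arctan2(z,-x)-f0, np.hypot(x,z)
def plan(t0,t1,n):
    Rt=R.from_quat(observe()['eef_rot']).as_matrix(); T=np.linspace(t0,t1,n+1)
    for a,b in zip(T,T[1:]): print(np.round(Rt.T@(tcp(b)-tcp(a))*1000,1).tolist(),round(b,3))
E
python3 -c "
from h import *
t=theta();print(t);go(tcp(t[0]));plan(t[0],1.27,20)"
```

```text
(np.float64(0.06847886888150956), np.float64(0.13221355856847197))
tcp [0.5228 0.1498 0.2232] psi -7.88 z [-0. -0. -1.] F [ 1.8 -2.4 -4.3] w 0.275 t 5.63
tool mm [0. 0. 0.]
[2.7, 0.0, -7.5] 0.129
[3.2, 0.0, -7.3] 0.189
[3.6, 0.0, -7.1] 0.249
[4.0, 0.0, -6.8] 0.309
[4.4, 0.0, -6.6] 0.369
[4.8, 0.0, -6.3] 0.429
[5.2, 0.0, -6.0] 0.489
[5.5, 0.0, -5.7] 0.549
[5.9, 0.0, -5.4] 0.609
[6.2, 0.0, -5.0] 0.669
[6.5, 0.0, -4.6] 0.729
[6.7, 0.0, -4.2] 0.789
[7.0, 0.0, -3.8] 0.849
[7.2, 0.0, -3.4] 0.91
[7.4, 0.0, -2.9] 0.97
[7.5, 0.0, -2.5] 1.03
[7.7, 0.0, -2.0] 1.09
[7.8, 0.0, -1.6] 1.15
[7.9, 0.0, -1.1] 1.21
[7.9, 0.0, -0.6] 1.27
```

Call:
drive_tool(
  moves=[
    [2.7, 0, -7.5, 0, 0, 0, 20],
    [3.2, 0, -7.3, 0, 0, 0, 20],
    [3.6, 0, -7.1, 0, 0, 0, 20],
    [4, 0, -6.8, 0, 0, 0, 20],
    [4.4, 0, -6.6, 0, 0, 0, 20],
  ],
)

```text
t: 6.05
tcp_pos: [0.541, 0.1474, 0.2597]
eef_rot: [0.998, -0.069, -0.0, 0.0]
force: [0.8, -2.3, -6.8]
grip_width: 0.28
```

```bash
python3 -c "
from h import *
print(theta());go(tcp(.369))
c=cam('wrist','w7.png')"
```

```text
(np.float64(0.3782725328417095), np.float64(0.13261056488789494))
tcp [0.541  0.1474 0.2597] psi -7.88 z [-0. -0. -1.] F [ 0.8 -2.3 -6.8] w 0.28 t 6.05
tool mm [-0.4  0.2  1.2]
```

View pics/w7.png

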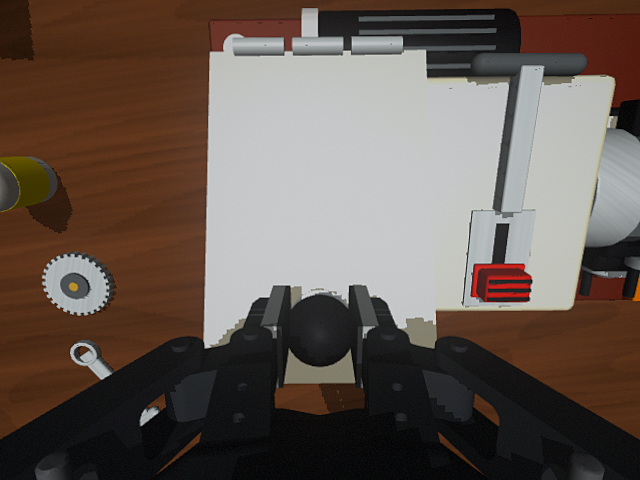

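The cover swings with the knob: its front edge is now past the ball at (320,383), and nothing is jammed. Continuing.

Call:
drive_tool(
  moves=[
    [4.8, 0, -6.3, 0, 0, 0, 20],
    [5.2, 0, -6, 0, 0, 0, 20],
    [5.5, 0, -5.7, 0, 0, 0, 20],
    [5.9, 0, -5.4, 0, 0, 0, 20],
    [6.2, 0, -5, 0, 0, 0, 20],
  ],
)

```text
t: 6.52
tcp_pos: [0.5685, 0.1438, 0.2875]
eef_rot: [0.998, -0.069, -0.0, -0.0]
force: [-0.5, -0.1, -5.7]
grip_width: 0.279
```

Call:
drive_tool(
  moves=[
    [6.5, 0, -4.6, 0, 0, 0, 20],
    [6.7, 0, -4.2, 0, 0, 0, 20],
    [7, 0, -3.8, 0, 0, 0, 20],
    [7.2, 0, -3.4, 0, 0, 0, 20],
    [0, 0, 0, 0, 0, 0, 20],
  ],
)

```text
t: 6.93
tcp_pos: [0.5967, 0.1401, 0.3038]
eef_rot: [0.998, -0.069, 0.001, -0.0]
force: [-1.2, 1.2, -4.8]
grip_width: 0.271
```

```bash
python3 -c "
from h import *
t=theta();print(t);go(tcp(.91))
c=cam('wrist','w8.png');c=cam('side','s8.png')
cv2.imwrite('pics/s8z.png',cv2.resize(c['color'][150:310,200:360,::-1],None,fx=3.7,fy=3.7))
plan(.91,1.28,6)"
```

```text
(np.float64(0.9239444983469113), np.float64(0.13248323284273333))
tcp [0.5967 0.1401 0.3038] psi -7.88 z [ 0.002  0.001 -1.   ] F [-1.2  1.2 -4.8] w 0.271 t 6.93
tool mm [-1.6  0.6  1. ]
[7.6, 0.0, -3.0] 0.972
[7.7, 0.0, -2.5] 1.033
[7.9, 0.0, -2.1] 1.095
[8.0, 0.0, -1.6] 1.157
[8.1, 0.0, -1.1] 1.218
[8.1, 0.0, -0.6] 1.28
```

View pics/w8.png

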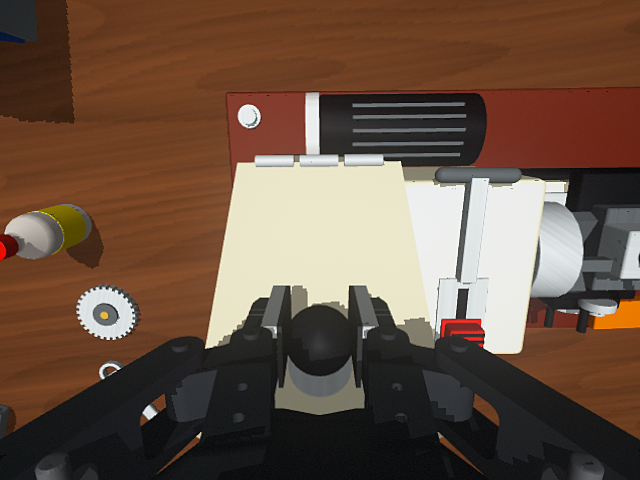

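View pics/s8z.png

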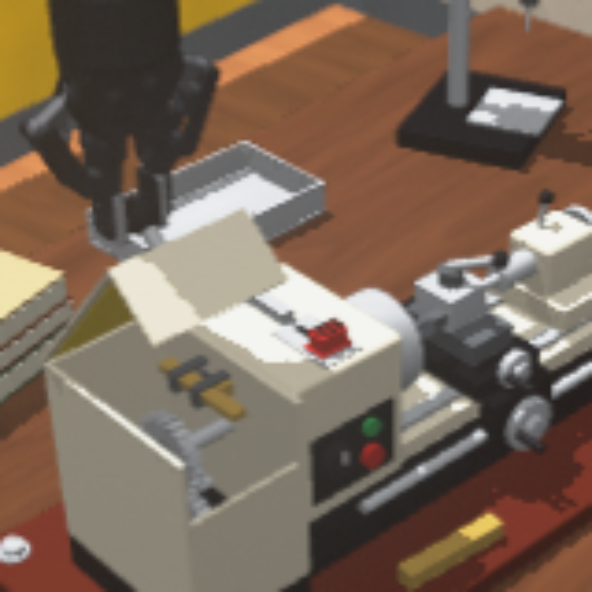

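The cover is about half open with the gears showing and the knob still held. On to 1.22 first.

Call:
drive_tool(
  moves=[
    [7, 0, -3, 0, 0, 0, 20],
    [7.5, 0, -2.5, 0, 0, 0, 20],
    [7.9, 0, -2.1, 0, 0, 0, 20],
    [8, 0, -1.6, 0, 0, 0, 20],
    [0, 0, 0, 0, 0, 0, 20],
  ],
)

```text
t: 7.45
tcp_pos: [0.6269, 0.1361, 0.3126]
eef_rot: [0.998, -0.069, 0.001, -0.001]
force: [-0.9, 3.8, -4.1]
grip_width: 0.27
```

```bash
python3 -c "
from h import *
t=theta();print(t);go(tcp(1.28))"
```

```text
(np.float64(1.1634070373486978), np.float64(0.13266124072876645))
tcp [0.6269 0.1361 0.3126] psi -7.88 z [ 0.001  0.001 -1.   ] F [-0.9  3.8 -4.1] w 0.27 t 7.45
tool mm [15.4  0.8 -1. ]
```

Call:
drive_tool(
  moves=[
    [5, -0.4, -0.6, 0, 0, 0, 20],
    [5, -0.4, -0.4, 0, 0, 0, 20],
    [5, -0.2, -0.2, 0, 0, 0, 20],
    [0, 0, 0, 0, 0, 0, 20],
    [0, 0, 0, 0, 0, 0, 20],
  ],
)

```text
t: 7.87
tcp_pos: [0.6407, 0.1344, 0.3139]
eef_rot: [0.998, -0.069, 0.0, 0.0]
force: [-1.6, 1.4, -1.7]
grip_width: 0.266
```

```bash
python3 -c "
from h import *
t=theta();print(t);go(tcp(1.28))
c=cam('wrist','w9.png');c=cam('side','s9.png');
cv2.imwrite('pics/s9z.png',cv2.resize(c['color'][150:310,200:360,::-1],None,fx=3.7,fy=3.7))
c=cam('scene','c9.png')"
```

```text
(np.float64(1.2685573958045082), np.float64(0.1325867568151616))
tcp [0.6407 0.1344 0.3139] psi -7.88 z [ 0.001 -0.    -1.   ] F [-1.6  1.4 -1.7] w 0.266 t 7.87
tool mm [1.5 1.  0.3]
```

View pics/w9.png

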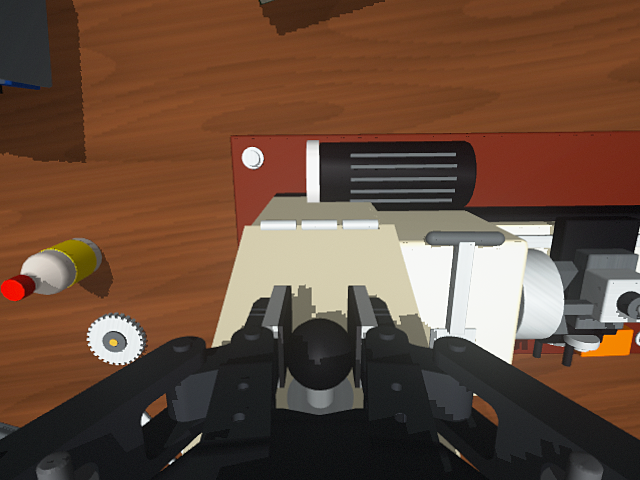

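View pics/s9z.png

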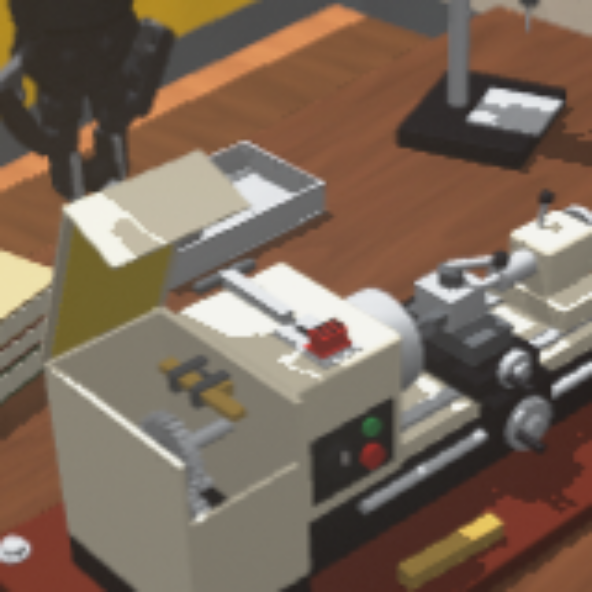

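View pics/c9.png

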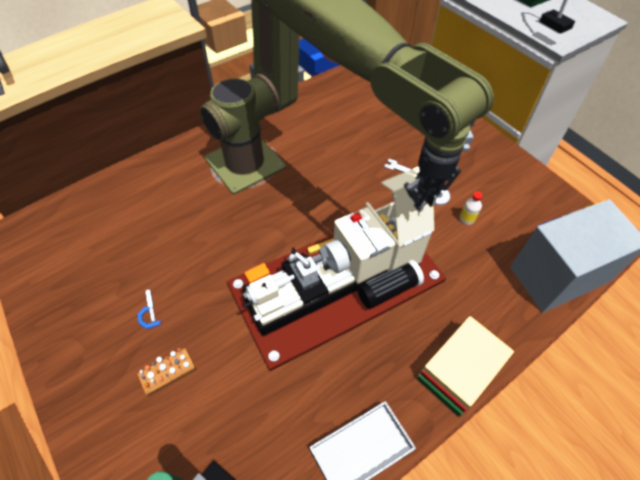

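The cover stands at about 1.27 rad, the ball is still between the pads (wrist (320,352)), and the slide and tools are where they were. I'll nudge up slightly and wait to check that it holds.

Call:
drive_tool(
  moves=[
    [3, 0, -0.2, 0, 0, 0, 20],
    [0, 0, 0, 0, 0, 0, 20],
    [0, 0, 0, 0, 0, 0, 20],
    [0, 0, 0, 0, 0, 0, 20],
    [0, 0, 0, 0, 0, 0, 20],
  ],
)

```text
t: 8.43
tcp_pos: [0.6433, 0.1341, 0.3138]
eef_rot: [0.998, -0.069, 0.0, 0.0]
force: [-1.2, -0.1, -0.9]
grip_width: 0.258
```

Call:
drive_tool(
  moves=[
    [0, 0, 0, 0, 0, 0, 20],
    [0, 0, 0, 0, 0, 0, 20],
    [0, 0, 0, 0, 0, 0, 20],
    [0, 0, 0, 0, 0, 0, 20],
    [0, 0, 0, 0, 0, 0, 20],
  ],
)

```text
t: 8.85
tcp_pos: [0.6433, 0.1342, 0.3138]
eef_rot: [0.998, -0.069, 0.0, 0.0]
force: [-1.3, -1.3, -0.6]
grip_width: 0.257
```

Call:
drive_tool(
  moves=[
    [0, 0, 0, 0, 0, 0, 20],
    [0, 0, 0, 0, 0, 0, 20],
    [0, 0, 0, 0, 0, 0, 20],
    [0, 0, 0, 0, 0, 0, 20],
    [0, 0, 0, 0, 0, 0, 20],
  ],
)

```text
t: 9.27
tcp_pos: [0.6433, 0.1341, 0.3137]
eef_rot: [0.998, -0.069, 0.0, 0.0]
force: [-2.0, -1.4, -0.3]
grip_width: 0.258
```

```bash
python3 -c "
from h import *
t=theta();print(t);go(tcp(1.28))
c=cam('wrist','w10.png')"
```

```text
(np.float64(1.2880746004459063), np.float64(0.13229982172605662))
tcp [0.6433 0.1341 0.3137] psi -7.89 z [ 0. -0. -1.] F [-2.  -1.4 -0.3] w 0.258 t 9.27
tool mm [-1.1  1.1  0.1]
```

View pics/w10.png

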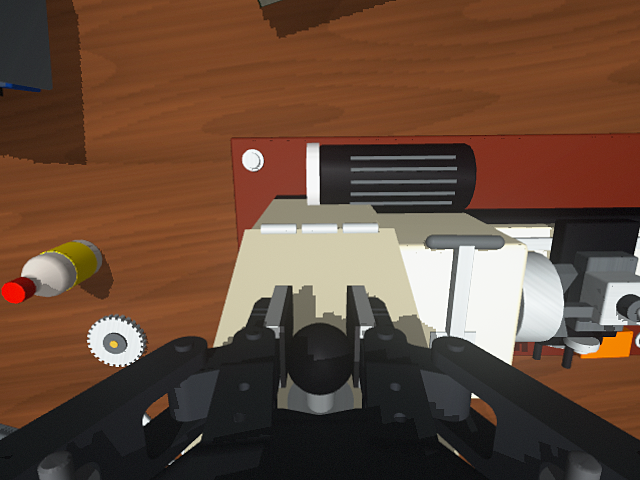

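The ball now shows at (320,358), against (318,332) at first, so it has shifted between the pads. I'll measure by how much.

```bash
python3 - <<'E'
from h import *
np.set_printoptions(precision=4,suppress=True)
c=cam('wrist'); M=np.array(c['mount'])
def f(fn):
    im=cv2.imread('pics/'+fn); g=im.max(-1); cv2.imwrite('pics/z_'+fn,cv2.resize(im[270:430,250:390],None,fx=4,fy=4))
for fn in ('w5.png','w10.png'): f(fn)
d=c['depth']
for u,v in [(320,340),(320,350),(320,358),(320,370),(320,380),(320,405),(320,300),(320,280),(320,250)]:
    p=dep(c,u,v); s=observe(); Rt=R.from_quat(s['eef_rot']).as_matrix()
    print(u,v,d[v,u],'world',p,'tool',Rt.T@(p-s['tcp_pos'])*1000)
a=cv2.imread('pics/z_w5.png');b=cv2.imread('pics/z_w10.png');cv2.imwrite('pics/cmp.png',cv2.resize(np.hstack([a,b]),(800,457)))
E
```

```text
320 340 0.13101546 world [0.6424 0.1338 0.3394] tool [ -0.8108   0.3985 -25.6178]
320 350 0.13023284 world [0.6395 0.1343 0.341 ] tool [ -3.731    0.3962 -27.2393]
320 358 0.12938519 world [0.6374 0.1346 0.3425] tool [ -5.9114   0.3944 -28.7232]
320 370 0.12861228 world [0.6339 0.135  0.3443] tool [ -9.4124   0.3918 -30.4957]
320 380 0.13005884 world [0.6298 0.1356 0.3439] tool [-13.5941   0.3906 -30.1536]
320 405 0.15075503 world [0.6075 0.1387 0.3287] tool [-36.0895   0.3946 -14.912 ]
320 300 0.20661856 world [0.6244 0.1363 0.266 ] tool [-19.0531   0.4488  47.7795]
320 280 0.21944305 world [0.6302 0.1355 0.2511] tool [-13.1819   0.4622  62.7148]
320 250 0.24248488 world [0.6402 0.134  0.2243] tool [-3.0087  0.4861 89.4451]
```

View pics/cmp.png

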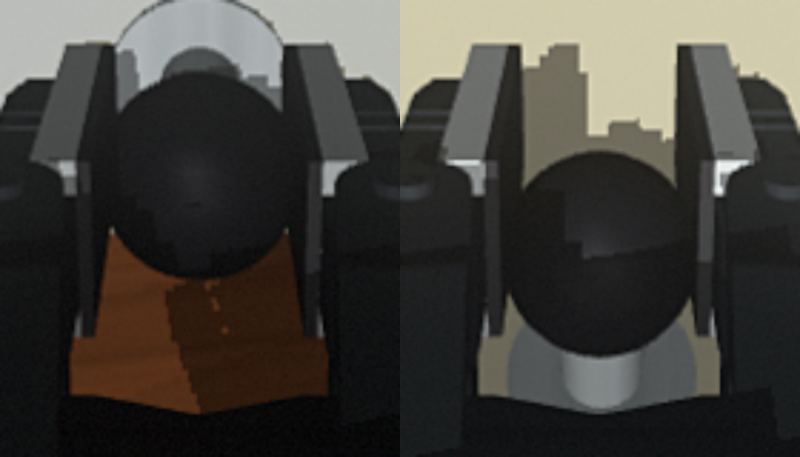

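The ball's centre sits about 10 mm toward the robot side of the pads' middle, so it slid as it turned. That puts the true angle nearer 1.2 and the ball by the pads' edge. I'll check exactly.

```bash
cat >> h.py <<'E'
def ball(fn=None):
    from scipy.optimize import least_squares
    s=observe(); c=cam('wrist',fn); M=np.array(c['mount']); Rt=R.from_quat(s['eef_rot']).as_matrix()
    P=[]
    for v in range(300,400,2):
        for u in range(290,352,2):
            if c['color'][v,u].max()<75 and .12<c['depth'][v,u]<.2: P.append(Rt.T@(dep(c,u,v)-s['tcp_pos'])*1000)
    P=np.array(P)
    r=least_squares(lambda q:np.linalg.norm(P-q,axis=1)-13,[-5,0,-19],loss='soft_l1',f_scale=.5)
    w=Rt@r.x/1000+s['tcp_pos']
    print('ball in tool',r.x.round(1),'n',len(P),'med res',np.median(abs(r.fun)).round(2),'world',w.round(4)); return c,w
E
python3 - <<'E'
from h import *
c,w=ball('w11.png')
s=observe();Rt=R.from_quat(s['eef_rot']).as_matrix()
for v in (290,300,310,320,330,340,350,360,370,380,385,390,400):
  print(v,[(u,(Rt.T@(dep(c,u,v)-s['tcp_pos'])*1000).round(0).tolist()) for u in (270,276,282,286)])
E
```

```text
ball in tool [-12.6   0.3 -17.5] n 1026 med res 0.33 world [0.6308 0.1355 0.3313]
290 [(270, [-16.0, -28.0, 56.0]), (276, [12.0, -16.0, -11.0]), (282, [11.0, -14.0, -10.0]), (286, [11.0, -13.0, -10.0])]
300 [(270, [7.0, -19.0, -10.0]), (276, [12.0, -15.0, -20.0]), (282, [11.0, -13.0, -18.0]), (286, [11.0, -12.0, -18.0])]
310 [(270, [11.0, -16.0, -27.0]), (276, [11.0, -14.0, -27.0]), (282, [11.0, -12.0, -26.0]), (286, [12.0, -11.0, -28.0])]
320 [(270, [11.0, -16.0, -34.0]), (276, [11.0, -14.0, -33.0]), (282, [11.0, -12.0, -33.0]), (286, [10.0, -11.0, -31.0])]
330 [(270, [12.0, -14.0, -42.0]), (276, [10.0, -13.0, -38.0]), (282, [9.0, -11.0, -37.0]), (286, [7.0, -11.0, -33.0])]
340 [(270, [13.0, -14.0, -49.0]), (276, [7.0, -13.0, -40.0]), (282, [7.0, -11.0, -39.0]), (286, [3.0, -11.0, -33.0])]
350 [(270, [12.0, -13.0, -53.0]), (276, [7.0, -12.0, -45.0]), (282, [3.0, -12.0, -37.0]), (286, [-0.0, -11.0, -33.0])]
360 [(270, [12.0, -12.0, -58.0]), (276, [4.0, -13.0, -45.0]), (282, [-1.0, -12.0, -37.0]), (286, [-3.0, -11.0, -34.0])]
370 [(270, [17.0, -11.0, -69.0]), (276, [2.0, -12.0, -47.0]), (282, [-4.0, -12.0, -39.0]), (286, [-7.0, -11.0, -34.0])]
380 [(270, [17.0, -10.0, -72.0]), (276, [-2.0, -13.0, -46.0]), (282, [-9.0, -12.0, -37.0]), (286, [-9.0, -11.0, -36.0])]
385 [(270, [17.0, -10.0, -75.0]), (276, [-3.0, -13.0, -47.0]), (282, [-10.0, -12.0, -38.0]), (286, [-10.0, -11.0, -37.0])]
390 [(270, [17.0, -10.0, -76.0]), (276, [-5.0, -13.0, -47.0]), (282, [-40.0, -16.0, -1.0]), (286, [-39.0, -14.0, -2.0])]
400 [(270, [17.0, -9.0, -80.0]), (276, [-8.0, -13.0, -48.0]), (282, [-41.0, -16.0, -6.0]), (286, [-40.0, -14.0, -7.0])]
```

Confirmed: ball at tool x = -12.6 mm, just past the pads' edge (±11), and the cover really at 1.20 rad. That hold is precarious. I'll swing the cover back down with the tool turning along with it (a rigid turn about the hinge, so no slipping), then regrasp.

Call:
drive_tool(
  moves=[
    [-3.4, 0, 0.1, 0, 1.72, 0, 20],
    [-6.8, 0, 0.4, 0, 3.44, 0, 20],
    [-6.8, 0, 0.4, 0, 3.44, 0, 20],
    [-3.4, 0, 0.1, 0, 1.72, 0, 20],
  ],
)

```text
t: 9.75
tcp_pos: [0.6228, 0.1377, 0.3119]
eef_rot: [0.993, -0.069, 0.092, 0.005]
force: [-0.2, 0.2, -0.3]
grip_width: 0.23
```

```bash
python3 -c "
from h import *
c,w=ball('w12.png');go(w);print(observe()['qpos'].round(2))"
```

```text
ball in tool [  1.    1.  -21.9] n 202 med res 1.81 world [0.6197 0.137  0.3336]
tcp [0.6219 0.138  0.3118] psi -7.9 z [ 0.181 -0.023 -0.983] F [0.7 0.8 0.3] w 0.231 t 9.8
tool mm [  2.    1.2 -21.8]
[ 0.16 -0.04  1.7  -0.05  1.31  1.87]
```

```bash
python3 -c "
from h import *
c=cam('side');
cv2.imwrite('pics/s12z.png',cv2.resize(c['color'][150:310,200:360,::-1],None,fx=3.7,fy=3.7));print(observe()['force'])"
```

```text
[-0.56371486 -0.05472792 -0.70059221]
```

View pics/w12.png

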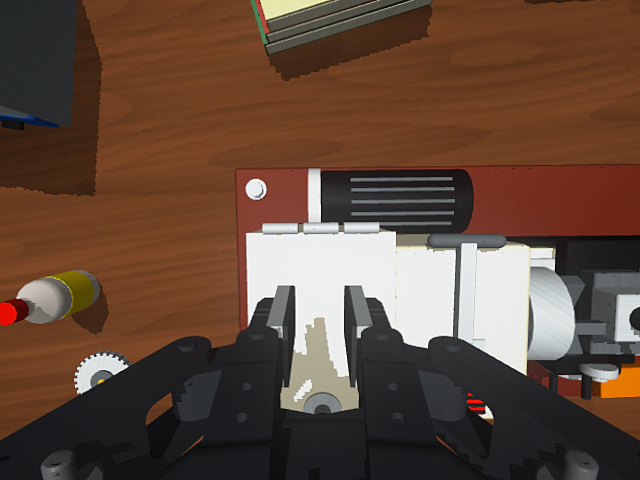

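View pics/s12z.png

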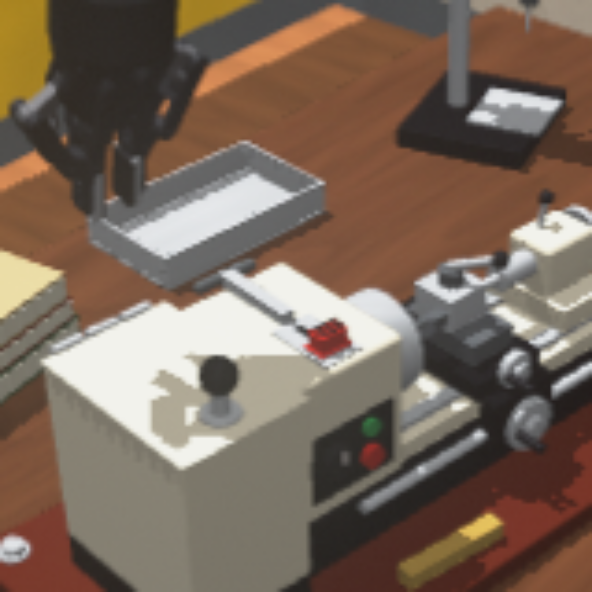

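The slip left the cover to fall shut. Nothing else moved, and the knob is back at its shut place. I'll regrasp with the tool tilted 35° and let it turn with the cover on the way up, so the ball can't creep out. Opening and backing off first.

Call:
drive_tool(
  moves=[
    [0, 0, -5, 0, 5, 0, 50],
    [0, 0, 0, 0, 5, 0, 50],
    [0, 0, 0, 0, 5, 0, 50],
    [0, 0, 0, 0, 5, 0, 50],
    [0, 0, 0, 0, 4.6, 0, 50],
  ],
  grip_force=100,
)

```text
t: 10.27
tcp_pos: [0.623, 0.1374, 0.3175]
eef_rot: [0.951, -0.066, 0.302, 0.02]
force: [1.2, -1.7, 0.5]
grip_width: 0.588
```

```bash
python3 -c "
from h import *
go([.490,.153,.274]);print(observe()['qpos'].round(2))"
```

```text
tcp [0.623  0.1374 0.3175] psi -7.98 z [ 0.571 -0.078 -0.817] F [ 1.2 -1.7  0.5] w 0.588 t 10.27
tool mm [-134.5    3.   -41.7]
[ 0.22 -0.25  1.95 -0.26  0.88  2.04]
```

Call:
drive_tool(
  moves=[
    [-27, -0.5, -9, 0, 0, 0, 50],
    [-27, -0.5, -9, 0, 0, 0, 50],
    [-27, -0.5, -8, 0, 0, 0, 50],
    [-27, -0.5, -8, 0, 0, 0, 50],
    [-26, -0.5, -8, 0, 0, 0, 50],
  ],
)

```text
t: 10.68
tcp_pos: [0.4894, 0.1582, 0.2741]
eef_rot: [0.952, -0.066, 0.299, 0.02]
force: [0.1, 0.6, 0.1]
grip_width: 0.585
```

```bash
python3 -c "
from h import *
s=observe();c=cam('wrist','w13.png');np.save('pics/w13.npy',c,allow_pickle=True);go([.519,.149,.2335]);print(s['qpos'].round(2))
k=np.array([.519,.149,.2335]);p=c['R'].T@(k-c['o']);print(c['fx']*p[0]/p[2]+c['cx'],c['fy']*p[1]/p[2]+c['cy'])
"
```

```text
tcp [0.4857 0.1586 0.2708] psi -7.91 z [ 0.563 -0.078 -0.823] F [ 0.3  1.1 -2.1] w 0.586 t 10.73
tool mm [ 7.   5.  50.2]
[ 0.35 -0.53  2.22 -0.34  0.93  2.19]
328.27409403965515 262.1886672538453
```

View pics/w13.png

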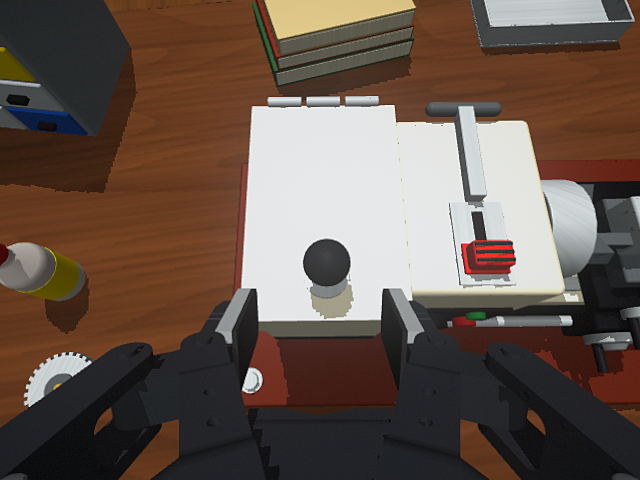

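Ball at (327,262), predicted (328,262). Moving in (6, 5, 70).

Call:
drive_tool(
  moves=[
    [3, 2.5, 14, 0, 0, 0, 50],
    [3, 2.5, 14, 0, 0, 0, 50],
    [0, 0, 14, 0, 0, 0, 50],
    [0, 0, 14, 0, 0, 0, 50],
    [0, 0, 12, 0, 0, 0, 50],
  ],
)

```text
t: 11.15
tcp_pos: [0.5338, 0.1471, 0.2216]
eef_rot: [0.952, -0.066, 0.299, 0.02]
force: [-0.3, -0.6, 0.6]
grip_width: 0.582
```

Call:
drive_tool(
  moves=[
    [0, 0, 0, 0, 0, 0, 50],
  ],
)

```text
t: 11.23
tcp_pos: [0.5329, 0.1466, 0.2193]
eef_rot: [0.952, -0.066, 0.297, 0.021]
force: [-0.4, 0.2, 0.4]
grip_width: 0.584
```

```bash
python3 -c "
from h import *
go([.519,.149,.2335]);c,w=ball('w14.png')
"
```

```text
tcp [0.5329 0.1466 0.2193] psi -7.94 z [ 0.564 -0.08  -0.822] F [-0.4  0.2  0.4] w 0.584 t 11.23
tool mm [ -3.5  -0.5 -19.7]
ball in tool [ -3.6  -1.5 -19.2] n 915 med res 0.29 world [0.5194 0.15   0.233 ]
```

View pics/w14.png

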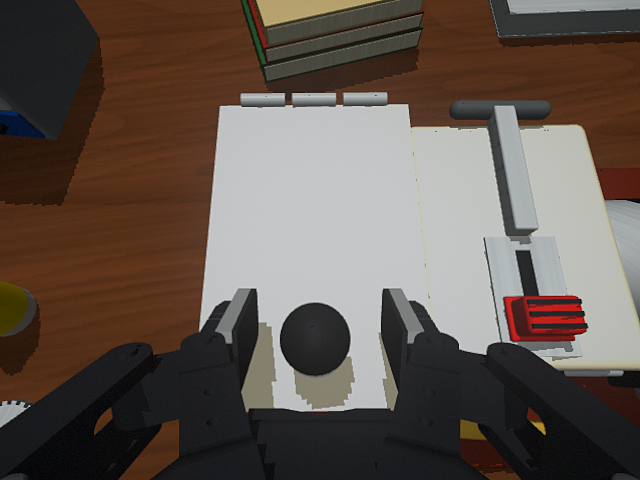

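Ball in tool at (-3.6, -1.5, -19.2). Shifting to centre it, then closing.

Call:
drive_tool(
  moves=[
    [-6, -1.5, 3, 0, 0, 0, 50],
    [0, 0, 0, 0, 0, 0, 50],
    [0, 0, 0, 0, 0, 0, 50],
  ],
)

```text
t: 11.53
tcp_pos: [0.5295, 0.1493, 0.2161]
eef_rot: [0.952, -0.065, 0.3, 0.02]
force: [-0.2, 0.5, 1.0]
grip_width: 0.584
```

```bash
python3 -c "
from h import *
go([.519,.149,.2335]);c,w=ball('w15.png')
"
```

```text
tcp [0.5295 0.1493 0.2161] psi -7.87 z [ 0.567 -0.078 -0.82 ] F [-0.2  0.5  1. ] w 0.584 t 11.53
tool mm [  1.5   1.8 -20.2]
ball in tool [  1.4   0.8 -19.6] n 899 med res 0.28 world [0.5194 0.1499 0.2329]
```

Call:
drive_tool(
  moves=[
    [0, 0.5, 2, 0, 0, 0, 22],
    [0, 0, 0, 0, 0, 0, 20],
    [0, 0, 0, 0, 0, 0, 20],
    [0, 0, 0, 0, 0, 0, 20],
    [0, 0, 0, 0, 0, 0, 20],
  ],
  grip_force=100,
)

```text
t: 12.0
tcp_pos: [0.5307, 0.1486, 0.2148]
eef_rot: [0.952, -0.066, 0.299, 0.02]
force: [-5.6, 0.2, 3.9]
grip_width: 0.257
```

Call:
drive_tool(
  moves=[
    [0, 0, 0, 0, 0, 0, 20],
    [0, 0, 0, 0, 0, 0, 20],
    [0, 0, 0, 0, 0, 0, 20],
  ],
)

```text
t: 12.25
tcp_pos: [0.5307, 0.1487, 0.2147]
eef_rot: [0.952, -0.066, 0.299, 0.02]
force: [-5.3, 1.6, 3.3]
grip_width: 0.254
```

```bash
cat >> h.py <<'E'
H=np.array([.5194,.1498,.2332])+.128*EX-np.array([0,0,.033])
def rig_rows(d):
    s=observe();Rt=R.from_quat(s['eef_rot']).as_matrix();v=Rt.T@(np.array(s['tcp_pos'])-H)*1000;v[1]=0
    Q=R.from_rotvec([0,-d,0]).as_matrix();print('v',v.round(1),'row',(Q@v-v).round(2),'deg',-np.degrees(d))
def th(w):
    p=w-H;return 'theta %.3f r %.4f'%(np.arctan2(p[2],-(p@EX))-f0,np.hypot(p[2],p@EX))
E
python3 -c "
from h import *
c,w=ball('w16.png');go(w);print(th(w))
rig_rows(.03);rig_rows(.06)
"
```

```text
ball in tool [  1.2   0.3 -21.4] n 964 med res 0.31 world [0.5195 0.1499 0.233 ]
tcp [0.5307 0.1486 0.2147] psi -7.92 z [ 0.567 -0.078 -0.82 ] F [-5.5  0.9  3.6] w 0.263 t 12.3
tool mm [  1.2   0.3 -21.5]
theta -0.001 r 0.1321
v [-87.3   0.  -78.7] row [ 2.4   0.   -2.58] deg -1.7188733853924696
v [-87.3   0.  -78.7] row [ 4.88  0.   -5.09] deg -3.437746770784939
```

View pics/w16.png

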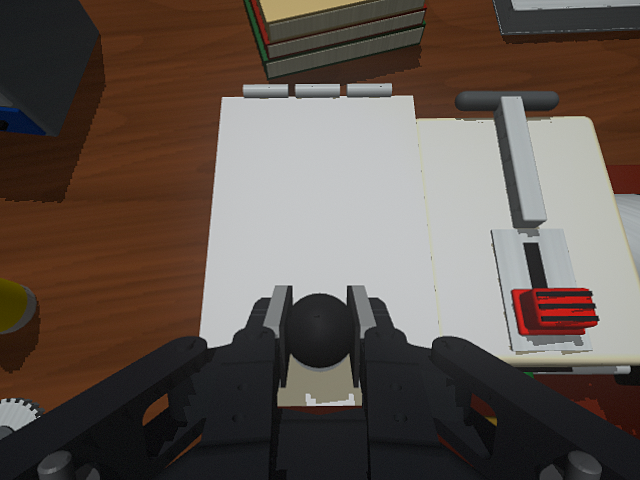

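Centred grip: ball at tool (1.2, 0.3, -21.4). Now lifting, with the tool turning rigidly about the hinge and starting slowly.

Call:
drive_tool(
  moves=[
    [2.4, 0, -2.6, 0, -1.72, 0, 20],
    [2.4, 0, -2.6, 0, -1.72, 0, 20],
    [2.4, 0, -2.6, 0, -1.72, 0, 20],
    [0, 0, 0, 0, 0, 0, 20],
  ],
)

```text
t: 12.63
tcp_pos: [0.5323, 0.1484, 0.2249]
eef_rot: [0.965, -0.067, 0.255, 0.017]
force: [-5.8, 3.0, -0.2]
grip_width: 0.261
```

```bash
python3 -c "
from h import *
c,w=ball('w17.png');go(w);print(th(w))
rig_rows(.06)
"
```

```text
ball in tool [  1.2   0.3 -21.4] n 968 med res 0.29 world [0.5228 0.1494 0.2441]
tcp [0.5321 0.1484 0.2242] psi -7.94 z [ 0.49  -0.067 -0.869] F [-4.2  2.6 -2. ] w 0.26 t 12.68
tool mm [  1.7   0.3 -21.9]
theta 0.087 r 0.1320
v [-88.3   0.  -77.9] row [ 4.83  0.   -5.15] deg -3.437746770784939
```

θ is 0.087, the ball hasn't shifted in the grip, and the bolt is still free. Continuing.

Call:
drive_tool(
  moves=[
    [4.9, 0, -5.1, 0, -3.44, 0, 20],
    [4.9, 0, -5.1, 0, -3.44, 0, 20],
    [4.9, 0, -5.1, 0, -3.44, 0, 20],
    [4.9, 0, -5.1, 0, -3.44, 0, 20],
    [4.9, 0, -5.1, 0, -3.44, 0, 20],
  ],
)

```text
t: 13.1
tcp_pos: [0.5442, 0.1469, 0.2572]
eef_rot: [0.992, -0.068, 0.107, 0.007]
force: [-2.1, 2.3, -1.2]
grip_width: 0.257
```

```bash
python3 -c "
from h import *
c,w=ball('w18.png');go(w);print(th(w),observe()['qpos'].round(2))
rig_rows(.06)
"
```

```text
ball in tool [  1.2   0.2 -21.4] n 973 med res 0.31 world [0.5408 0.1471 0.2784]
tcp [0.5461 0.1467 0.2596] psi -7.93 z [ 0.211 -0.028 -0.977] F [-8.7  2.1  4.4] w 0.255 t 13.15
tool mm [ -1.2   0.3 -19.5]
theta 0.381 r 0.1321 [ 0.2  -0.2   1.93 -0.07  1.21  1.93]
v [-86.2   0.  -79.6] row [ 4.93  0.   -5.02] deg -3.437746770784939
```

Still centred. Next five rows, then five more.

Call:
drive_tool(
  moves=[
    [4.9, 0, -5.1, 0, -3.44, 0, 20],
    [4.9, 0, -5.1, 0, -3.44, 0, 20],
    [4.9, 0, -5.1, 0, -3.44, 0, 20],
    [4.9, 0, -5.1, 0, -3.44, 0, 20],
    [4.9, 0, -5.1, 0, -3.44, 0, 20],
  ],
)

```text
t: 13.57
tcp_pos: [0.5661, 0.1442, 0.2856]
eef_rot: [0.997, -0.068, -0.042, -0.003]
force: [-2.7, 3.5, 0.3]
grip_width: 0.259
```

```bash
python3 -c "
from h import *
c,w=ball('w19.png');go(w);print(th(w),observe()['qpos'].round(2))
rig_rows(.06)
"
```

```text
ball in tool [  1.2   0.2 -21.4] n 978 med res 0.3 world [0.5691 0.1435 0.3068]
tcp [0.5678 0.1439 0.2867] psi -7.91 z [-0.085  0.014 -0.996] F [-7.2  4.5  3.4] w 0.263 t 13.62
tool mm [ -0.4   0.2 -20.2]
theta 0.687 r 0.1321 [0.14 0.   1.69 0.03 1.53 1.85]
v [-86.4   0.  -79.4] row [ 4.91  0.   -5.04] deg -3.437746770784939
```

Call:
drive_tool(
  moves=[
    [4.9, 0, -5.1, 0, -3.44, 0, 20],
    [4.9, 0, -5.1, 0, -3.44, 0, 20],
    [4.9, 0, -5.1, 0, -3.44, 0, 20],
    [4.9, 0, -5.1, 0, -3.44, 0, 20],
    [4.9, 0, -5.1, 0, -3.44, 0, 20],
  ],
)

```text
t: 14.03
tcp_pos: [0.5953, 0.1404, 0.3058]
eef_rot: [0.979, -0.067, -0.19, -0.014]
force: [-2.1, 4.4, 1.3]
grip_width: 0.258
```

```bash
python3 -c "
from h import *
c,w=ball('w20.png');go(w);print(th(w),observe()['qpos'].round(2))
rig_rows(.06)
c=cam('side');cv2.imwrite('pics/s20z.png',cv2.resize(c['color'][100:310,180:390,::-1],None,fx=2.8,fy=2.8))
"
```

```text
ball in tool [  1.2   0.2 -21.4] n 973 med res 0.29 world [0.6043 0.1389 0.3253]
tcp [0.5964 0.1402 0.3062] psi -7.85 z [-0.374  0.054 -0.926] F [-6.7  5.1  7. ] w 0.26 t 14.08
tool mm [  0.2   0.2 -20.7]
theta 0.992 r 0.1320 [0.1  0.23 1.44 0.1  1.85 1.82]
v [-86.7   0.  -79.1] row [ 4.9   0.   -5.06] deg -3.437746770784939
```

View pics/s20z.png

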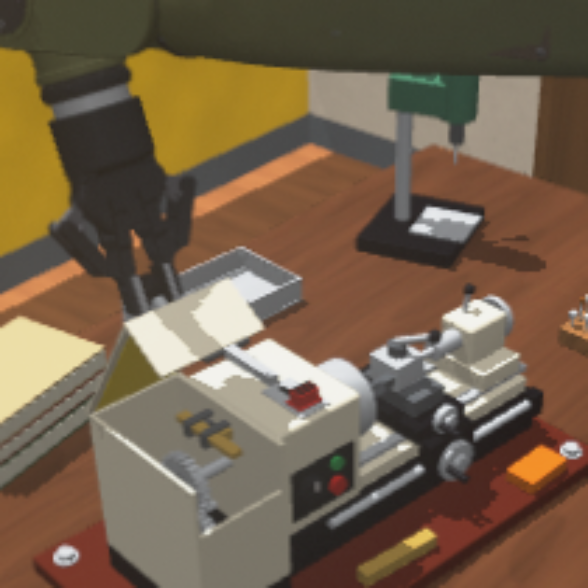

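θ is 0.99, and the ball hasn't moved in the grip. Last stretch, to about 1.28.

Call:
drive_tool(
  moves=[
    [4.9, -0.2, -5.1, 0, -3.44, 0, 20],
    [4.9, -0.2, -5.1, 0, -3.44, 0, 20],
    [4.9, -0.2, -5.1, 0, -3.44, 0, 20],
    [4.9, -0.2, -5.1, 0, -3.44, 0, 20],
    [3.3, 0, -3.4, 0, -2.3, 0, 20],
  ],
)

```text
t: 14.55
tcp_pos: [0.627, 0.1363, 0.3159]
eef_rot: [0.943, -0.065, -0.325, -0.022]
force: [-1.7, 3.4, 4.5]
grip_width: 0.258
```

Call:
drive_tool(
  moves=[
    [0, 0, 0, 0, 0, 0, 20],
    [0, 0, 0, 0, 0, 0, 20],
    [0, 0, 0, 0, 0, 0, 20],
    [0, 0, 0, 0, 0, 0, 20],
    [0, 0, 0, 0, 0, 0, 20],
  ],
)

```text
t: 14.97
tcp_pos: [0.6263, 0.1364, 0.3159]
eef_rot: [0.944, -0.065, -0.323, -0.022]
force: [-0.8, 4.3, 4.6]
grip_width: 0.26
```

```bash
python3 -c "
from h import *
c,w=ball('w21.png');go(w);print(th(w),observe()['qpos'].round(2))
"
```

```text
ball in tool [  1.1   0.2 -21.5] n 974 med res 0.31 world [0.6402 0.1343 0.3321]
tcp [0.6263 0.1364 0.3159] psi -7.84 z [-0.608  0.084 -0.79 ] F [0.  5.3 3.7] w 0.26 t 15.02
tool mm [  1.2   0.2 -21.5]
theta 1.272 r 0.1321 [0.07 0.44 1.22 0.15 2.12 1.82]
```

Call:
drive_tool(
  moves=[
    [0, 0, 0, 0, 0, 0, 20],
    [0, 0, 0, 0, 0, 0, 20],
    [0, 0, 0, 0, 0, 0, 20],
    [0, 0, 0, 0, 0, 0, 20],
    [0, 0, 0, 0, 0, 0, 20],
  ],
)

```text
t: 15.43
tcp_pos: [0.6263, 0.1364, 0.3158]
eef_rot: [0.944, -0.065, -0.324, -0.023]
force: [-1.3, 4.7, 4.0]
grip_width: 0.26
```

Call:
drive_tool(
  moves=[
    [0, 0, 0, 0, 0, 0, 20],
    [0, 0, 0, 0, 0, 0, 20],
    [0, 0, 0, 0, 0, 0, 20],
    [0, 0, 0, 0, 0, 0, 20],
    [0, 0, 0, 0, 0, 0, 20],
  ],
)

```text
t: 15.85
tcp_pos: [0.6263, 0.1364, 0.3159]
eef_rot: [0.944, -0.065, -0.324, -0.023]
force: [-0.7, 4.4, 5.8]
grip_width: 0.261
```

```bash
python3 -c "
from h import *
c,w=ball('w22.png');go(w);print(th(w),observe()['qpos'].round(2))
c=cam('side','s22.png');cam('scene','c22.png')
"
```

```text
ball in tool [  1.1   0.2 -21.5] n 973 med res 0.29 world [0.6402 0.1343 0.3321]
tcp [0.6263 0.1364 0.3159] psi -7.83 z [-0.608  0.085 -0.789] F [-0.7  3.9  5.1] w 0.261 t 15.9
tool mm [  1.2   0.2 -21.5]
theta 1.271 r 0.1321 [0.07 0.44 1.22 0.15 2.12 1.82]
```

View pics/s22.png

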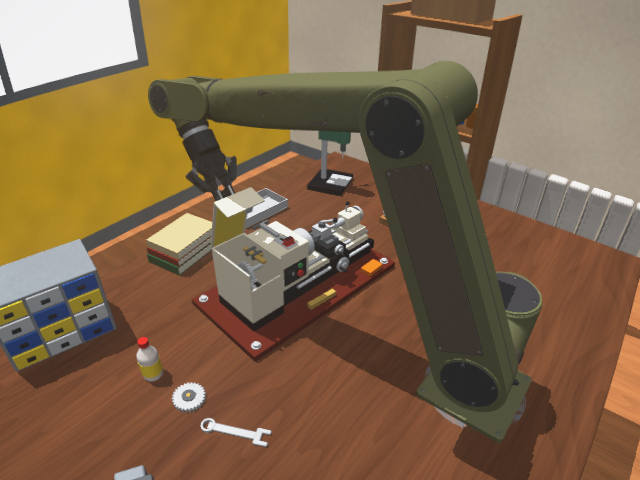

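View pics/w22.png

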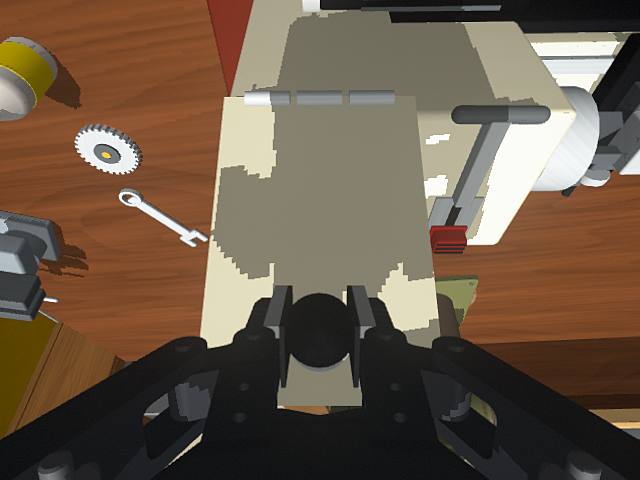

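View pics/c22.png

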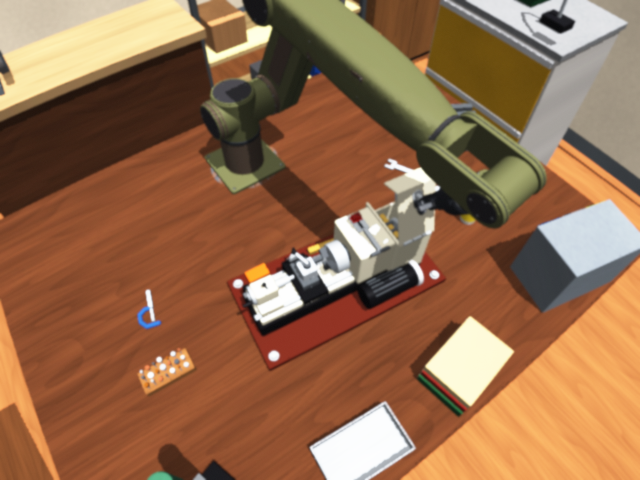

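Steady at 1.27 rad. One small nudge toward 1.30, then hand in.

Call:
drive_tool(
  moves=[
    [1.2, 0, -1.3, 0, -0.9, 0, 20],
    [1.2, 0, -1.3, 0, -0.9, 0, 20],
    [0, 0, 0, 0, 0, 0, 20],
    [0, 0, 0, 0, 0, 0, 20],
    [0, 0, 0, 0, 0, 0, 20],
  ],
)

```text
t: 16.42
tcp_pos: [0.6301, 0.1359, 0.3165]
eef_rot: [0.938, -0.064, -0.339, -0.024]
force: [0.6, 5.4, 7.0]
grip_width: 0.257
```

Call:
drive_tool(
  moves=[
    [0, 0, 0, 0, 0, 0, 20],
    [0, 0, 0, 0, 0, 0, 20],
    [0, 0, 0, 0, 0, 0, 20],
    [0, 0, 0, 0, 0, 0, 20],
    [0, 0, 0, 0, 0, 0, 20],
  ],
)

```text
t: 16.83
tcp_pos: [0.63, 0.1359, 0.3164]
eef_rot: [0.938, -0.064, -0.339, -0.024]
force: [0.3, 5.7, 5.8]
grip_width: 0.257
```

```bash
python3 -c "
from h import *
c,w=ball('w23.png');go(w);print(th(w))
arm.close_job()
"
```

```text
ball in tool [  1.2   0.1 -21.5] n 973 med res 0.29 world [0.6445 0.1337 0.3322]
tcp [0.63   0.1359 0.3164] psi -7.81 z [-0.633  0.088 -0.769] F [-0.6  5.4  6.8] w 0.258 t 16.88
tool mm [  1.2   0.2 -21.5]
theta 1.304 r 0.1321
the job is handed in; nothing more can be done
```

The cover is up at about 1.30 rad (stop 1.35) and the gripper still holds it by the knob, but it fell shut once along the way. I handed the job in at about 17 s.

- **Tug:** I tugged the knob first. It rose about 9 mm at a steady 4.4 N upward, with no hard stop at 4 to 5 mm. The bolt was therefore not caught, and I left the red slide alone.
- **Dropped once:** On the first lift, with the tool kept vertical, the ball crept about 12 mm across the pads. The angle from the tool's position read 1.29 rad, while measuring the ball itself gave 1.20. When I swung the cover back to mend the grip, it slipped out and fell shut.
- **Second lift:** I gripped the knob again with the tool tilted, at 100 N, and turned the tool with the cover. The bolt had not caught in the fall.
- **Last checks:** The ball stayed within 0.2 mm of its place in the grip through the whole lift. It lies on the expected 132 mm radius, and the cover held still for about 0.9 s at 1.27 rad before a last small nudge up. The last force reading was about 9 N. The slide and the tools I could see looked unmoved by eye, though I did not measure them.

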